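# Roll a slotted hex spacer slot-up on an electronics bench

### The job

The shorter of the two aluminium hexagonal spacer bars lies on the black foam mat with its slotted flat turned down and away from the robot. Roll it over on the mat, one flat at a time and letting it settle on each, until the slotted flat lies on top, ready for the board edge. Do not pick it up, keep it on the mat, and leave the long bar and the round post where they are.

Things in the scene. Friction and masses are not known exactly. Their poses are not given: they have to be found in the camera images.
- short_bar: Part to roll: aluminium hex bar, 60 mm long, 40 mm across flats, flats 23.1 mm wide, 0.22 kg. One flat has a full-length slot 12 wide, 3 deep, lined black. Origin mid-axis, 20 mm above the mat; x along the bar, z out of the slotted flat (starts 120 deg from up, on the far underside: two flats towards the robot). Push high, up and over in an arc about its bottom edge; level pushes slide it.
- long_bar: Bystander: the same hexagonal section (40 mm across flats, same slot) but 120 mm long, about 0.44 kg, lying loose on the mat. Origin at the middle of its axis, x along the bar, z the normal of its slotted flat. Leave it alone.
- round_post: Bystander: plain round aluminium post, 36 mm diameter, 50 mm tall, about 0.14 kg, standing loose on the mat. Origin at the centre of its underside, z up. Leave it alone.
- foam_mat: Black firm foam mat fixed to the green bench, 340 (x) by 660 (y) by 8 mm thick, origin under its centre at bench height. The two bars and the post are on it side by side in any order, about 200 mm apart. Washers and screws in its near corners are flat and out of the way; a blue cover and a half-built power supply, up to 120 mm tall, stand on the bench past its ends.
Mind the look-alikes: they are no part of the job. Leave any turquoise or yellow look-alike of the short_bar alone.

How it is judged (in metres and radians):
On the way:
1. the short bar has settled with its slotted flat on an upper slope, one flat short of the top (60 degrees from vertical, within 10) (angle between short_bar's own z axis and vertical between 0.87 and 1.22 rad and linear speed of short_bar below 0.02 m/s and angular speed of short_bar below 0.3 rad/s), for 0.2 s.
At the end, for the whole second after the job is handed in: The short bar lies at rest on the foam mat (its axis 25 to 32 mm above the bench) with its slotted flat on top, facing up within 10 degrees (angle between short_bar's own z axis and vertical below 0.175 rad and height (world z) of short_bar between 0.025 and 0.032 m and linear speed of short_bar below 0.01 m/s and angular speed of short_bar below 0.1 rad/s); the robot touches nothing.
It fails at once if the short bar is picked up (its axis more than 60 mm above the bench; rolling takes it to 31 mm) (height (world z) of short_bar above 0.06 m).
It fails at once if the long bar is moved by more than 15 mm or rolled over (distance of long_bar from where it was at the start of the episode above 0.015 m).
It fails at once if the round post is moved by more than 15 mm or knocked over (distance of round_post from where it was at the start of the episode above 0.015 m or angle between round_post's own z axis and vertical above 0.35 rad).
It also fails if it takes over 42 s, if anything falls off the work surface, if the arm or the gripper's body presses on something with over 40 N, if the wrist force passes 120 N, or if a joint passes its speed limit or range.

### The arm

A 7-joint arm with a two-finger parallel gripper is mounted at the origin on the work surface. World frame = base frame: x ahead of the robot, y to its left, z up, the work surface at z = 0. Lengths are in m, angles in degrees, forces in N, time in s.
With the tool pointing down it reaches from about 0.425 to 0.875 m from the base axis. Payload 4.7 kg.
Tool frame: the origin (TCP) lies on the mounting face of the last link; the fingertips stand 182 mm ahead of it and the grasp point (between the pads) lies 164 mm ahead of it; z points along the fingers, y is the line along which they close (so a half turn about z gives the same grasp; the last joint's range is limited). The gripper opens to 87 mm and grips with 3 to 60 N. Pads are 19 mm wide; open, the fingers measure 117 mm over their backs; the gripper's body (75 mm by 190 mm) begins 51 mm behind the grasp point.
Start: joints at [-69.437, 18.392, -4.016, 83.108, 1.295, 78.541, -3.26], TCP at [0.22, 0.612, 0.405] pointing down, gripper open.
Joint ranges: [-163.93, 163.93], [-17.29, 119.83], [-79.2, 71.16], [3.27, 140.29], [-89.18, 269.18], [5.43, 117.66], [-154.24, 154.24]. Speed limits (degrees/s): [147.25, 147.25, 180, 180, 180, 180, 180].

### API

Orientations are given as [roll, pitch, yaw] about the fixed x, y, z axes, in that order (R = Rz(yaw) Ry(pitch) Rx(roll)).
In Python, from cell import env gives the robot as it stands.
- The arm moves only by the tool servo_tool, never from a script. Its argument "plan" is a list of rows, each an object with "xyz": the shift along the tool's x, y, z in cm, a list of three; "twist": the turn, a rotation vector about the tool's x, y, z in degrees, a list of three; "jaw": the closure, from 0 (fully open) to 1 (shut). In form: [{"xyz": [x, y, z], "twist": [wx, wy, wz], "jaw": jaw}, ...]. A call has 1 to 10 rows; each row is the pose to reach, as a shift and turn from the pose commanded when the call began, along the tool's axes at that moment; what a row does not reach only later rows make up. A row lasts 1/12 s, in which the tool goes at most 41.7 mm and 7.16 degrees, less where a joint would pass 70% of its speed; a pose out of reach is approached as far as the arm can. A call with a gripper value outside its range is refused whole. The fingers move at their own pace and stop on an object; "newtons" is the grip in N (left out, the last holds). Time passes only in rows, so rows that repeat a pose let the fingers close. It gives the time, the measured TCP pose, the force, the opening and the grip force at its end, in the units of the state.
- env.get_obs(): the state, without advancing time (a new reading comes with each control period).
- env.read_camera(name): name is "scene" or "top" or "wrist"; returns a dict with "img" (400x640x3 uint8, red, green, blue), "camera_matrix" (3x3 intrinsics, pixels), "R" (3x3) and "t" (3): a world point X has camera coordinates R X + t. Camera axes: x right, y down, z forward; pixel columns grow to the right and rows downward; lengths in m; the calibration is good to about 2 mm. A picture is of the moment at which its call begins. There is no depth.
- env.sign_off(): hands the job in; it is judged then, once.
The state is a dict: "time_s": time; "qpos": joint angles; "joint_velocities": joint speeds; "effort": joint torques, N m; "tool_pos": TCP position; "tool_rot": TCP orientation; "force": force on the tool from outside, world axes, zero at the start; "wrist_torque": the same for the moment, N m; "grip_width": finger opening in m; "grasp_force": force on a finger pad.
Only numpy, scipy, OpenCV 4.12 (cv2) and the standard library are available. Lean on these libraries where they do the work, as an engineer would, in place of code of your own. Each camera call takes 0.05 s, during which the arm holds its last target. There are 200 camera calls.

## Working session

There is one attempt and no reset: what is moved stays moved. The work goes in short steps, Python scripts to look and compute and a tool call to move; the robot and the scene stay as the last step left them, time stands still between calls to the robot, and variables do not carry over. Pictures are saved under pics/ and viewed, at most 10 in all, crops included, and the job is handed in when it is done.

Besides the shell and the picture viewer there is one more tool, called after "Call:" as name(argument=value, ...) on one line, values as JSON. servo_tool: Moves the arm, as the interface text tells. Its arguments: {"type":"object","properties":{"plan":{"type":"array","items":{"type":"object","properties":{"xyz":{"type":"array","items":{"type":"number"}},"twist":{"type":"array","items":{"type":"number"}},"jaw":{"type":"number"}}}},"newtons":{"type":"number"}},"required":["plan"]}

```bash
mkdir -p pics; cat > h.py <<'E'
import numpy as np, cv2
from cell import env
def snap(cam,fn,crop=None,s=1):
    c=env.read_camera(cam); im=c["img"]
    if crop: x0,y0,x1,y1=crop; im=im[y0:y1,x0:x1]
    cv2.imwrite("pics/"+fn,cv2.resize(im[:,:,::-1],None,fx=s,fy=s,interpolation=cv2.INTER_CUBIC)); return c
def ray(c,u,v,z):
    K,R,t=map(np.array,(c["camera_matrix"],c["R"],c["t"]))
    d=R.T@np.linalg.solve(K,[u,v,1]); o=-R.T@t
    return o+d*(z-o[2])/d[2]
E
python3 - <<'E'
from h import *
snap("top","top0.png"); snap("scene","sc0.png")
print(env.get_obs())
E
```

```text
{'time_s': 0.1, 'qpos': array([-69.4362895 ,  18.43453664,  -4.01723473,  83.16909705,
         1.29596291,  78.5404907 ,  -3.25831161]), 'joint_velocities': array([ 0.08068277, -0.17266162, -0.0011807 , -0.19217854, -0.0539107 ,
        0.14995674, -0.04628204]), 'effort': array([-4.84944776e-04, -4.92575741e+01, -4.06102818e-01, -3.13399994e+01,
       -6.42752834e-02,  3.94584797e-02,  6.63471087e-05]), 'tool_pos': array([0.21966178, 0.61155837, 0.40376359]), 'tool_rot': array([-1.79901170e+02,  5.90697719e-03,  1.60249412e+02]), 'force': array([0.82036709, 0.01184919, 0.12573807]), 'wrist_torque': array([-0.01048671,  0.00017254, -0.01031655]), 'grasp_force': 0.0, 'grip_width': 0.08703255304506763}
```

View pics/top0.png

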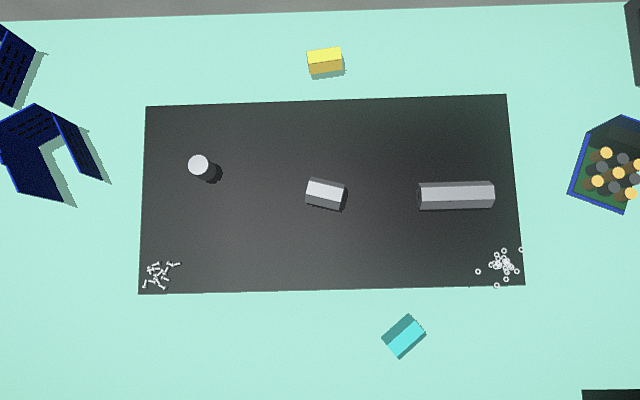

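View pics/sc0.png

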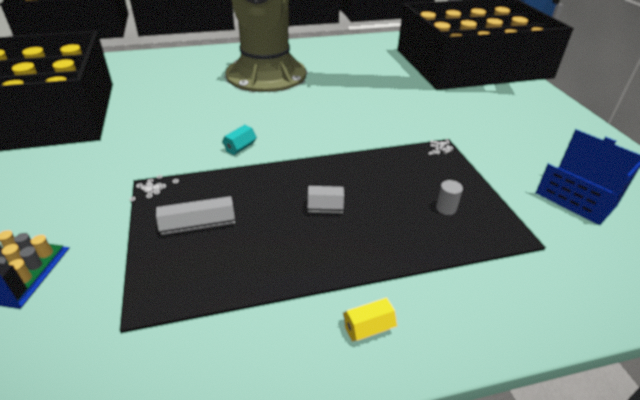

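The top view shows the short bar near (326,194), the post at (199,166) and the long bar at (456,195). The near side of the mat is at the bottom. I'll enlarge the short bar next.

```bash
python3 - <<'E'
from h import *
c=snap("top","top1.png",(291,164,361,224),10)
for n,u,v,z in [("post",199,166,.058),("long",456,189,.048),("matNL",138,294,.008),("matFR",506,94,.008),("short",326,189,.048)]: print(n,ray(c,u,v,z).round(4))
print(-np.array(c["R"]).T@np.array(c["t"]))
E
```

```text
post [0.6345 0.2216 0.058 ]
long [ 0.5877 -0.2045  0.048 ]
matNL [0.4234 0.3373 0.008 ]
matFR [ 0.7665 -0.3183  0.008 ]
short [0.5925 0.0102 0.048 ]
[0.47299182 0.00656541 0.72751387]
```

View pics/top1.png

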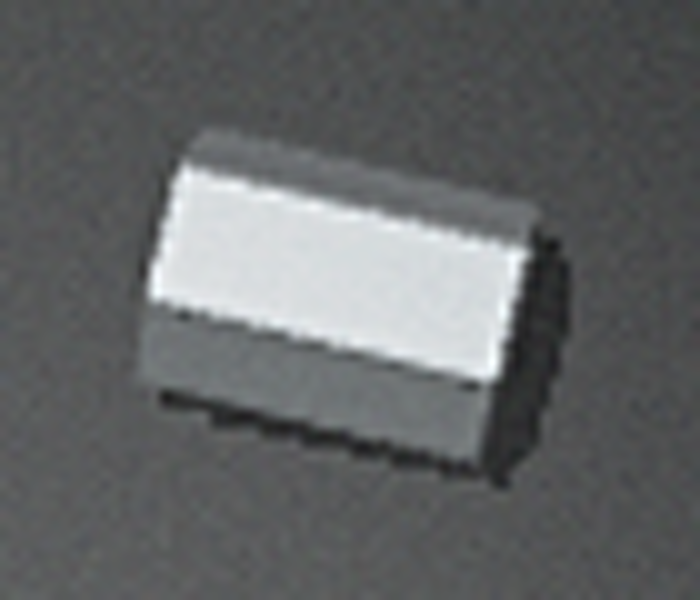

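```bash
cat >> h.py <<'E'
from scipy.spatial.transform import Rotation as Ro
def delta(xyz,yaw):
    """shift (cm) in tool axes and twist (deg) to a tool-down pose with given yaw, from now"""
    o=env.get_obs(); R=Ro.from_euler("xyz",o["tool_rot"],degrees=True)
    T=Ro.from_euler("xyz",[180,0,yaw],degrees=True)
    return (R.inv().apply(np.array(xyz)-o["tool_pos"])*100).round(2),(R.inv()*T).as_rotvec(degrees=True).round(1)
E
python3 - <<'E'
from h import *
c=env.read_camera("top")
P=[ray(c,291+u/10-.45,164+v/10-.45,.048) for u,v in [(182,168),(528,245),(492,382),(150,300)]]
for p in P: print(p.round(4))
FL,FR,NR,NL=P
ax=(FL+NL-FR-NR)/2; print("len",np.linalg.norm(ax),"width",np.linalg.norm((FL+FR-NL-NR)/2))
a=np.degrees(np.arctan2(ax[1],ax[0])); print("axis deg",a); ce=sum(P)/4; print(ce)
n=np.array([ax[1],-ax[0],0])/np.linalg.norm(ax); print("far normal",n)
t=ce+n*.065; t[2]=.30
print(t,delta(t,90+a), delta(t,a-90+180))
E
```

```text
[0.6078 0.0387 0.048 ]
[ 0.5935 -0.0188  0.048 ]
[ 0.5705 -0.0122  0.048 ]
[0.5856 0.0444 0.048 ]
len 0.05889914389386121 width 0.023412504367399334
axis deg 75.55433375832669
[0.58935049 0.01303446 0.048     ]
far normal [ 0.96838464 -0.24946179  0.        ]
[ 0.65229549 -0.00318056  0.3       ] (array([-61.49, -43.23,  10.46]), array([-0.1,  0. , -5.3])) (array([-61.49, -43.23,  10.46]), array([-0.1,  0. , -5.3]))
```

Call:
servo_tool(plan=[{"xyz": [-61.5,-43.2,0],"twist": [0,0,-5.3],"jaw": 0.7},{"xyz": [-61.5,-43.2,0],"twist": [0,0,-5.3],"jaw": 0.7},{"xyz": [-61.5,-43.2,0],"twist": [0,0,-5.3],"jaw": 0.7},{"xyz": [-61.5,-43.2,0],"twist": [0,0,-5.3],"jaw": 0.7},{"xyz": [-61.5,-43.2,0],"twist": [0,0,-5.3],"jaw": 0.7},{"xyz": [-61.5,-43.2,0],"twist": [0,0,-5.3],"jaw": 0.7},{"xyz": [-61.5,-43.2,0],"twist": [0,0,-5.3],"jaw": 0.7},{"xyz": [-61.5,-43.2,0],"twist": [0,0,-5.3],"jaw": 0.7},{"xyz": [-61.5,-43.2,0],"twist": [0,0,-5.3],"jaw": 0.7},{"xyz": [-61.5,-43.2,0],"twist": [0,0,-5.3],"jaw": 0.7}])

```text
time_s: 1.03
tool_pos: [0.4604, 0.2691, 0.4049]
tool_rot: [180.0, 0.0, 165.5]
force: [0.8, 1.6, -0.4]
grip_width: 0.0299
grasp_force: 0.0
```

```bash
python3 - <<'E'
from h import *
print(delta([.6523,-.0032,.30],165.55))
E
```

```text
(array([-25.38, -21.59,  10.49]), array([ 0.,  0., -0.]))
```

Call:
servo_tool(plan=[{"xyz": [-25,-21.5,4],"twist": [0,0,0],"jaw": 0.7},{"xyz": [-25,-21.5,4],"twist": [0,0,0],"jaw": 0.7},{"xyz": [-25,-21.5,4],"twist": [0,0,0],"jaw": 0.7},{"xyz": [-25,-21.5,4],"twist": [0,0,0],"jaw": 0.7},{"xyz": [-25,-21.5,4],"twist": [0,0,0],"jaw": 0.7},{"xyz": [-25,-21.5,4],"twist": [0,0,0],"jaw": 0.7},{"xyz": [-25,-21.5,4],"twist": [0,0,0],"jaw": 0.7},{"xyz": [-25,-21.5,4],"twist": [0,0,0],"jaw": 0.7},{"xyz": [-25,-21.5,8],"twist": [0,0,0],"jaw": 0.7},{"xyz": [-25,-21.5,10],"twist": [0,0,0],"jaw": 0.7}])

```text
time_s: 1.87
tool_pos: [0.6483, -0.0035, 0.302]
tool_rot: [-179.9, -0.0, 165.2]
force: [-0.8, 0.8, -0.9]
grip_width: 0.0264
grasp_force: 0.0
```

```bash
python3 - <<'E'
from h import *
print(delta([.6523,-.0032,.222],165.55))
snap("wrist","w0.png")
E
```

```text
(array([-0.38,  0.15,  8.  ]), array([-0.1, -0. , -0.3]))
```

View pics/w0.png

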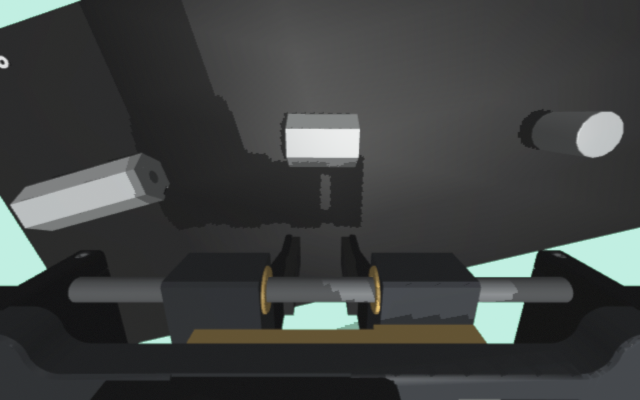

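The wrist view shows the short bar (columns 287–360, row 140) squarely in front of both fingertips (columns 290 and 350). I'll go down on the far side and close in.

Call:
servo_tool(plan=[{"xyz": [-0.2,0.1,4],"twist": [0,0,0],"jaw": 0.7},{"xyz": [-0.2,0.1,7],"twist": [0,0,0],"jaw": 0.7},{"xyz": [-0.2,0.1,8.4],"twist": [0,0,0],"jaw": 0.7},{"xyz": [-0.2,0.1,8.4],"twist": [0,0,0],"jaw": 0.7},{"xyz": [0.5,0.1,8.4],"twist": [0,0,0],"jaw": 0.7},{"xyz": [1.2,0.1,8.4],"twist": [0,0,0],"jaw": 0.7},{"xyz": [1.9,0.1,8.4],"twist": [0,0,0],"jaw": 0.7},{"xyz": [2.6,0.1,8.4],"twist": [0,0,0],"jaw": 0.7},{"xyz": [2.9,0.1,8.4],"twist": [0,0,0],"jaw": 0.7},{"xyz": [2.9,0.1,8.4],"twist": [0,0,0],"jaw": 0.7}])

```text
time_s: 2.75
tool_pos: [0.6196, 0.0092, 0.2218]
tool_rot: [179.9, 0.0, 165.6]
force: [-1.1, -0.2, 0.2]
grip_width: 0.0256
grasp_force: 0.0
```

```bash
python3 - <<'E'
from h import *
n=np.array([.9684,-.2495,0]); p=env.get_obs()["tool_pos"]
print((p-[.58935,.01303,.19])@n, delta([.61735,.0058,.218],165.55))
snap("wrist","w1.png",(200,90,440,270),3)
E
```

```text
0.03026732349797457 (array([ 0.14, -0.39,  0.38]), array([0.1, 0. , 0. ]))
```

View pics/w1.png

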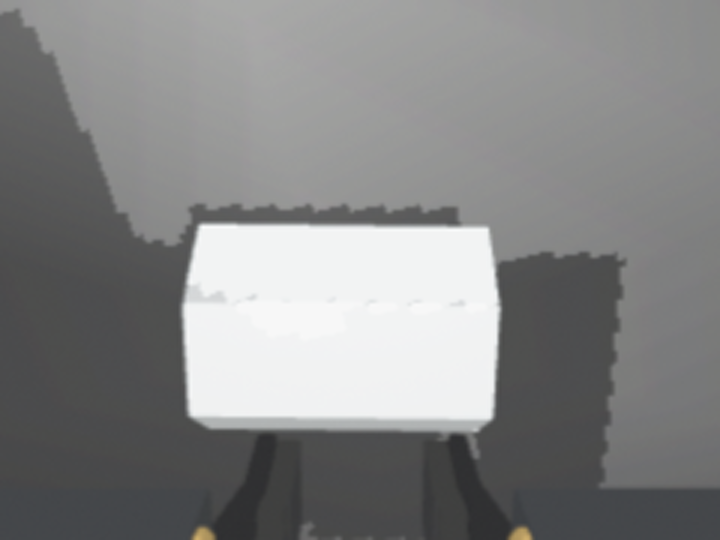

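Call:
servo_tool(plan=[{"xyz": [0,-0.4,0.3],"twist": [0,0,0],"jaw": 0.7},{"xyz": [0.3,-0.4,0.3],"twist": [0,0,0],"jaw": 0.7},{"xyz": [0.5,-0.4,0.1],"twist": [0,0,0],"jaw": 0.7},{"xyz": [0.8,-0.4,-0.1],"twist": [0,0,0],"jaw": 0.7},{"xyz": [1.1,-0.4,-0.35],"twist": [0,0,0],"jaw": 0.7},{"xyz": [1.4,-0.4,-0.5],"twist": [0,0,0],"jaw": 0.7},{"xyz": [1.7,-0.4,-0.65],"twist": [0,0,0],"jaw": 0.7},{"xyz": [2.0,-0.4,-0.75],"twist": [0,0,0],"jaw": 0.7},{"xyz": [2.0,-0.4,-0.75],"twist": [0,0,0],"jaw": 0.7}])

```text
time_s: 3.55
tool_pos: [0.5995, 0.0097, 0.2289]
tool_rot: [-180.0, 0.0, 165.5]
force: [0.7, -1.8, 4.1]
grip_width: 0.0264
grasp_force: 1.7
```

```bash
python3 - <<'E'
from h import *
n=np.array([.9684,-.2495,0]); p=env.get_obs()["tool_pos"]
print((p-[.58935,.01303,.19])@n)
snap("wrist","w2.png",(200,90,440,270),3)
E
```

```text
0.010672370290146012
```

View pics/w2.png

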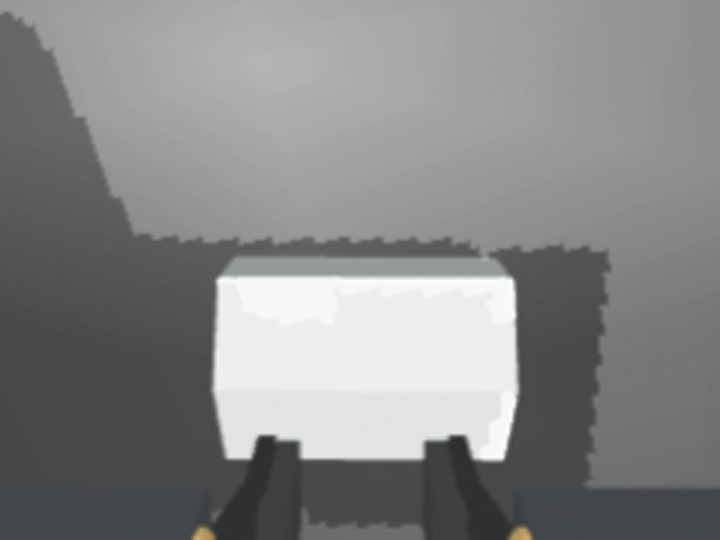

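Good, the bar is partly tipped: the fingertips (rows 440–460) are on its far face and the near slope is now foreshortened. I'll carry on over.

Call:
servo_tool(plan=[{"xyz": [0.3,0,-0.15],"twist": [0,0,0],"jaw": 0.7},{"xyz": [0.6,0,-0.3],"twist": [0,0,0],"jaw": 0.7},{"xyz": [0.9,0,-0.35],"twist": [0,0,0],"jaw": 0.7},{"xyz": [1.2,0,-0.4],"twist": [0,0,0],"jaw": 0.7},{"xyz": [1.5,0,-0.4],"twist": [0,0,0],"jaw": 0.7},{"xyz": [1.5,0,-0.4],"twist": [0,0,0],"jaw": 0.7}])

```text
time_s: 4.1
tool_pos: [0.5846, 0.0142, 0.2319]
tool_rot: [180.0, -0.1, 165.6]
force: [-0.1, 0.1, 0.3]
grip_width: 0.0259
grasp_force: 0.0
```

```bash
python3 - <<'E'
from h import *
n=np.array([.9684,-.2495,0]); p=env.get_obs()["tool_pos"]
print((p-[.58935,.01303,.19])@n)
snap("wrist","w3.png",(200,90,440,270),3)
E
```

```text
-0.004911259510665476
```

View pics/w3.png

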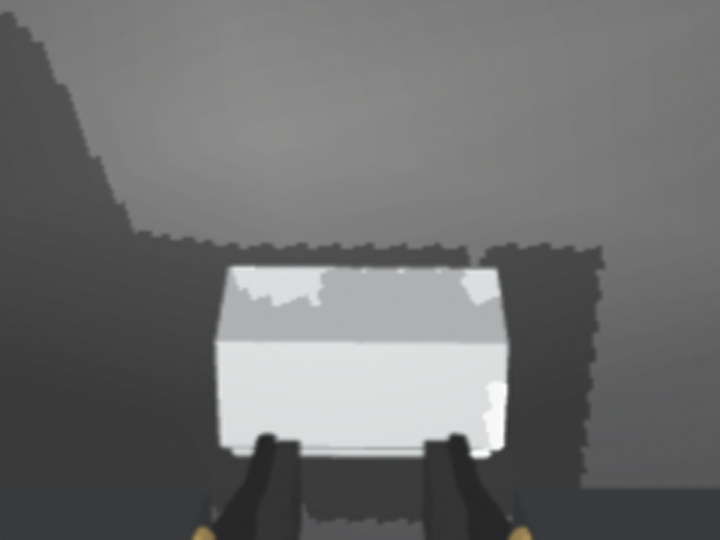

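It tipped one flat over, and the force is back to zero. I'll retreat up and back, then check from above.

Call:
servo_tool(plan=[{"xyz": [0,0,-2],"twist": [0,0,0],"jaw": 0.7},{"xyz": [-2,0,-4],"twist": [0,0,0],"jaw": 0.7},{"xyz": [-5,0,-5],"twist": [0,0,0],"jaw": 0.7},{"xyz": [-8,0,-6],"twist": [0,0,0],"jaw": 0.7},{"xyz": [-11,0,-6],"twist": [0,0,0],"jaw": 0.7},{"xyz": [-11,0,-6],"twist": [0,0,0],"jaw": 0.7}])

```text
time_s: 4.65
tool_pos: [0.6957, -0.0155, 0.2921]
tool_rot: [-179.9, 0.3, 165.5]
force: [-1.4, -0.6, 0.3]
grip_width: 0.0259
grasp_force: 0.0
```

```bash
python3 - <<'E'
from h import *
snap("top","t2.png",(286,164,366,224),10)
E
```

```text
(no output)
```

View pics/t2.png

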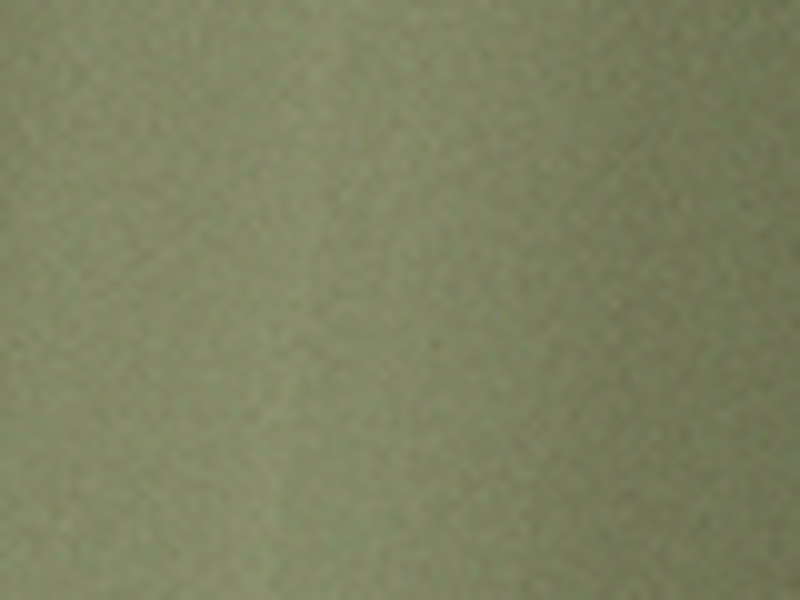

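The arm hides the bar from the top camera, so I'll use the wrist camera.

```bash
python3 - <<'E'
from h import *
c=snap("wrist","w4.png",(220,20,420,170),4)
import pickle; pickle.dump({k:c[k] for k in("camera_matrix","R","t")},open("w4.pkl","wb"))
E
```

```text
(no output)
```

View pics/w4.png

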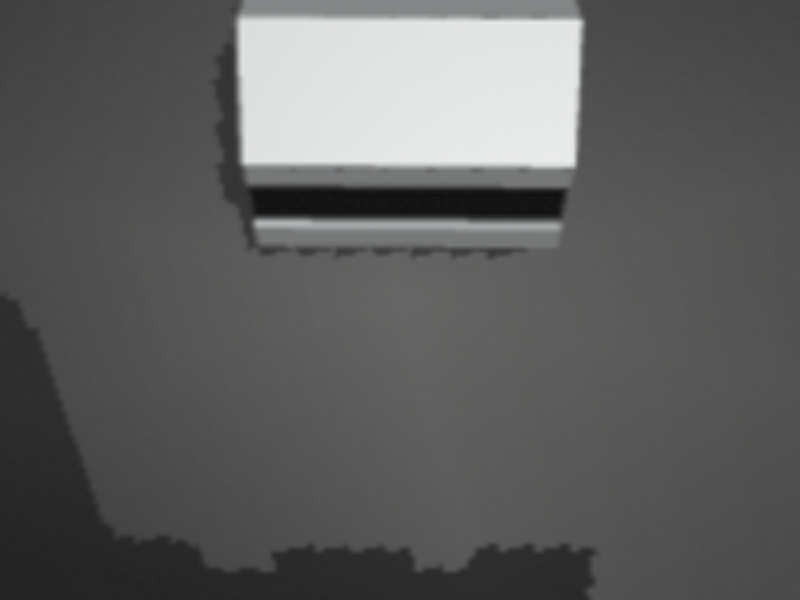

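The slotted flat is now on the far upper slope, with the black slot at crop rows 187–220. The top flat's corners are at crop (238,17), (582,18), (577,166) and (242,166).

```bash
python3 - <<'E'
from h import *
import pickle; c=pickle.load(open("w4.pkl","rb"))
FLs=[ray(c,220+u/4-.4,20+v/4-.4,.048) for u,v in [(238,17),(582,18),(577,166),(242,166)]]
P=np.array(FLs); print(P.round(4))
ax=(P[1]+P[2]-P[0]-P[3])/2; print("len",np.linalg.norm(ax),"w",np.linalg.norm((P[0]+P[1]-P[2]-P[3])/2))
a=np.degrees(np.arctan2(ax[1],ax[0])); print(a)
ce=P.mean(0); n=np.array([ax[1],-ax[0],0])/np.linalg.norm(ax); n*=np.sign(n[0])
print(ce,n,n@(ce-[.58935,.01303,.048]))
t=ce+n*.045; t[2]=.220; print(delta(t,90+a))
E
```

```text
[[ 0.5463 -0.0076  0.048 ]
 [ 0.5615  0.0505  0.048 ]
 [ 0.5842  0.0448  0.048 ]
 [ 0.569  -0.0138  0.048 ]]
len 0.060353652425837866 w 0.023442188560391222
75.36340409157674
[0.5652339  0.01845732 0.048     ] [ 0.96754797 -0.2526874   0.        ] -0.024704900439383
(array([ 8.6 , -0.01,  7.13]), array([-0.1, -0.1,  0.1]))
```

Call:
servo_tool(plan=[{"xyz": [4,0,0],"twist": [0,0,0],"jaw": 0.7},{"xyz": [7,0,2],"twist": [0,0,0],"jaw": 0.7},{"xyz": [8,0,5],"twist": [0,0,0],"jaw": 0.7},{"xyz": [8.5,0,6.5],"twist": [0,0,0],"jaw": 0.7},{"xyz": [9.5,0,6.5],"twist": [0,0,0],"jaw": 0.7},{"xyz": [10,0,6.5],"twist": [0,0,0],"jaw": 0.7},{"xyz": [10,0,6.5],"twist": [0,0,0],"jaw": 0.7},{"xyz": [10,0,6.5],"twist": [0,0,0],"jaw": 0.7}])

```text
time_s: 5.42
tool_pos: [0.5956, 0.0112, 0.2291]
tool_rot: [179.9, 0.2, 165.6]
force: [0.6, 0.9, 0.2]
grip_width: 0.0263
grasp_force: 0.0
```

```bash
python3 - <<'E'
from h import *
o=env.get_obs(); print((o["tool_pos"]-[.56523,.01846,0])@[.96755,-.25269,0],o["tool_pos"],o["force"])
E
```

```text
0.031239151796426917 [0.59561468 0.01117656 0.22911108] [0.62161784 0.85056862 0.16363623]
```

Call:
servo_tool(plan=[{"xyz": [0.2,0,0.3],"twist": [0,0,0],"jaw": 0.7},{"xyz": [0.5,0,0.3],"twist": [0,0,0],"jaw": 0.7},{"xyz": [0.8,0,0.3],"twist": [0,0,0],"jaw": 0.7},{"xyz": [1.1,0,0.1],"twist": [0,0,0],"jaw": 0.7},{"xyz": [1.4,0,-0.1],"twist": [0,0,0],"jaw": 0.7},{"xyz": [1.7,0,-0.2],"twist": [0,0,0],"jaw": 0.7},{"xyz": [2.0,0,-0.3],"twist": [0,0,0],"jaw": 0.7},{"xyz": [2.3,0,-0.35],"twist": [0,0,0],"jaw": 0.7},{"xyz": [2.6,0,-0.4],"twist": [0,0,0],"jaw": 0.7}])

```text
time_s: 6.17
tool_pos: [0.5694, 0.0177, 0.2313]
tool_rot: [180.0, -0.0, 165.6]
force: [-0.3, 0.3, 1.1]
grip_width: 0.0259
grasp_force: 0.0
```

Call:
servo_tool(plan=[{"xyz": [0.3,0,-0.05],"twist": [0,0,0],"jaw": 0.7},{"xyz": [0.6,0,-0.1],"twist": [0,0,0],"jaw": 0.7},{"xyz": [0.9,0,-0.1],"twist": [0,0,0],"jaw": 0.7},{"xyz": [1.2,0,-0.1],"twist": [0,0,0],"jaw": 0.7},{"xyz": [1.5,0,-0.1],"twist": [0,0,0],"jaw": 0.7},{"xyz": [1.5,0,-0.1],"twist": [0,0,0],"jaw": 0.7}])

```text
time_s: 6.67
tool_pos: [0.5548, 0.0215, 0.2321]
tool_rot: [180.0, -0.0, 165.6]
force: [-0.3, 0.2, 0.4]
grip_width: 0.0263
grasp_force: 0.0
```

Call:
servo_tool(plan=[{"xyz": [0,0,-2],"twist": [0,0,0],"jaw": 0.7},{"xyz": [-2,0,-4],"twist": [0,0,0],"jaw": 0.7},{"xyz": [-5,0,-5],"twist": [0,0,0],"jaw": 0.7},{"xyz": [-8,0,-6],"twist": [0,0,0],"jaw": 0.7},{"xyz": [-11,0,-6],"twist": [0,0,0],"jaw": 0.7},{"xyz": [-11,0,-6],"twist": [0,0,0],"jaw": 0.7}])

```text
time_s: 7.17
tool_pos: [0.6658, -0.0078, 0.2925]
tool_rot: [-179.9, 0.3, 165.5]
force: [-1.6, 0.1, -0.6]
grip_width: 0.0262
grasp_force: 0.0
```

```bash
python3 - <<'E'
from h import *
snap("wrist","w5.png")
print(env.get_obs()["force"],env.get_obs()["time_s"])
E
```

```text
[-1.84362515  0.59661599 -0.37736252] 7.2167
```

View pics/w5.png

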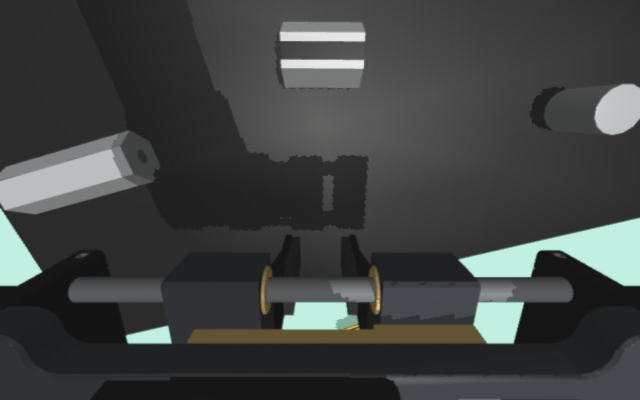

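The slot now lies on the top flat (rows 32–68, columns 278–365) with a land on each side. The bar is at rest, the other parts haven't moved, and the tool is clear.

```bash
python3 -c "
from cell import env
print(env.sign_off())"
```

```text
the job is handed in; nothing more can be done
None
```

I rolled the short bar over two flats on the mat, letting it settle on the slope in between; its slotted flat is now on top, the long bar and post were left alone, and I handed the job in at about 7.2 s (no verdict was returned).

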